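# Take the glued cupboard handle out of the vise

## Task

The wooden cupboard handle in the little vise has dried. Slide the vise's jaw fully open and leave it open, then lift that handle up clear of the jaws and gently stand it upright, on its back plate, in the middle of the round cork mat.

Things in the scene. Friction and masses are not known exactly. Their poses are not given: they have to be found in the camera images.
- pull: Wooden cupboard handle clamped in the vise, 0.09-0.18 kg (a like one standing outside is not wanted). Back plate 50 (x) x 96 (y) x 12 mm; two posts carry a bar 20 thick (x), 92 long (y), 44 to 60 mm above the underside: pinch it across x. Origin: centre of the underside, z up, +x away from the moving jaw. It starts on the vise's bed, 14 mm up; the jaw's lip holds 9 mm of its near edge down.
- jaw (a joint): Moving jaw of the grey vise (fixed to the worktop), in m: 0 = closed on the handle, 0.06 = fully open at its stop; starts at 0 to 0.003. It slides level towards the robot's side, along the clamped handle's -x; friction about 4 N, stays where left. Tops above the worktop: moving jaw 34 mm, fixed jaw 32 mm.
- jaw_grip (a point): Centre of the top edge of the black upright grip on the moving jaw, 80 mm above the worktop. The grip is 14 mm thick along the slide (x), 44 mm wide (y), 36 mm high. Axes of the vise: the jaw opens along -x, z up. Jaw closed, the grip stands 85 mm from the clamped handle's centre along x.
- cork_mat: Round cork mat fixed on the worktop, to the left of the vise, 180 mm in diameter, 10 mm thick. Origin: centre of its underside; z up.

How it is judged:
On the way, in this order (a step that is already met when the one before it is completed fails the run):
1. the jaw is slid open while the handle stays in the vise (value of joint jaw above 0.045 m and distance of pull from where it was at the start of the episode below 0.02 m), for 0.2 s.
2. the handle is lifted up clear of the jaws (height (world z) of pull above 0.04 m), for 0.1 s.
At the end, for the whole second after the job is handed in: The handle from the vise stands released and at rest on its back plate on the cork mat, upright within 10 degrees, its centre within 40 mm of the mat's centre; the vise's jaw is open by more than 45 of its 60 mm (horizontal distance between pull and cork_mat below 0.04 m and height (world z) of pull between 0.005 and 0.015 m and angle between pull's own z axis and vertical below 0.17 rad and linear speed of pull below 0.02 m/s and value of joint jaw above 0.045 m); the robot touches nothing.
It fails at once if the handle is dropped or thrown down (faster than 0.6 m/s within 30 mm of the surface it lands on) (height (world z) of pull below 0.04 m and linear speed of pull above 0.6 m/s).
It also fails if it takes over 54 s, if anything falls off the work surface, if the arm or the gripper's body presses on something with over 40 N, if the wrist force passes 120 N, or if a joint passes its speed limit or range.

## Robot

A 6-joint arm with a two-finger parallel gripper is mounted at the origin on a cart in front of the work surface, level with it; the furniture and walls round the work are solid. World frame = base frame: x ahead of the robot, y to its left, z up, the work surface at z = 0. Lengths are in m, angles in rad, forces in N, time in s.
With the tool pointing down it reaches from about 0.375 to 0.925 m from the base axis. Payload 5.7 kg.
Tool frame: the origin (TCP) lies at the very end of the fingers, on their centre line; the grasp point (between the pads) lies 19 mm behind it (arm.hold_point_z is the distance from the TCP to the grasp point, in m); z points along the fingers, y is the line along which they close (so a half turn about z gives the same grasp; the last joint's range is limited). The gripper opens to 85 mm and grips with 20 to 120 N. Pads are 22 mm wide; open, the fingers measure 114 mm over their backs; the gripper's body (76 mm by 85 mm) begins 54 mm behind the grasp point. The pads swing forward as they close: fully open they stand 13 mm farther back than shut.
Start: joints at [1.219, 0.359, 1.51, -0, 1.272, -0.115], TCP at [0.141, 0.583, 0.208] pointing down, gripper open.
Joint ranges: [-2.97, 2.97], [-1.01, 2.36], [0.21, 2.38], [-0.96, 4.11], [0.2, 2.71], [-2.98, 2.98]. Speed limits (rad/s): [2.39, 2.39, 3.14, 3.14, 3.14, 3.14].

## Interface

Orientations are given as [roll, pitch, yaw] about the fixed x, y, z axes, in that order (R = Rz(yaw) Ry(pitch) Rx(roll)).
In Python, from cell import arm, camera gives the robot as it stands. The module is installed in compiled form; this text tells all that it offers.
- The arm moves only by the tool apply_moves, never from a script. Its argument "steps" is a list that holds one entry, the list of rows, each a list of 4 numbers: the shift along the world's x, y, z in m, then the turn about the world's z in degrees. In form: [[[tx, ty, tz, yaw], ...]]. A call has 1 to 5 rows; each row is the pose to reach, as a shift and turn from the pose commanded when the call began; what a row does not reach only later rows make up. A row lasts 1/8 s, in which the tool goes at most 62.5 mm and 10.7 degrees, less where a joint would pass 70% of its speed; a pose out of reach is approached as far as the arm can. A call with a gripper value outside its range is refused whole. "hand" is the opening, from -1 (shut) to 1 (fully open), so that 0 is half open, set as the call begins (left out, the last holds). The fingers move at their own pace and stop on an object; the grip force is fixed at half the most. Time passes only in rows, so rows that repeat a pose let the fingers close. It gives the time, the measured TCP pose, the force, the opening and the grip force at its end, in the units of the state.
- arm.get_obs(): the state, without advancing time (a new reading comes with each control period).
- camera(name): name is "scene" or "side" or "wrist"; returns a dict with "img" (480x640x3 uint8, blue, green, red), "fx", "fy", "cx", "cy" (pixels), "D" ([k1, k2, p1, p2, k3] as OpenCV has them; the pictures are not rectified), "R" (3x3) and "t" (3): a world point X has camera coordinates R X + t; the wrist camera has in their place "tool_from_camera" (4x4, takes a point from camera to tool coordinates, whose origin is the TCP and whose axes are the flange's). Camera axes: x right, y down, z forward; pixel columns grow to the right and rows downward; lengths in m; the calibration is good to about 2 mm. A picture is of the moment at which its call begins: read the wrist's pose just before it. There is no depth.
- arm.hand_in(): hands the job in; it is judged then, once.
The state is a dict: "time": time; "q": joint angles; "qvel": joint speeds; "joint_torque": joint torques, N m; "tool_pos": TCP position; "tcp_rot": TCP orientation; "ft_force": force on the tool from outside, world axes, zero at the start; "wrist_torque": the same for the moment, N m; "grip_width": finger opening in m; "finger_force": force on a finger pad.
Only numpy, scipy, OpenCV 4.12 (cv2) and the standard library are available. Lean on these libraries where they do the work, as an engineer would, in place of code of your own. Each camera call takes 0.05 s, during which the arm holds its last target. There are 200 camera calls.

## Working session

There is one attempt and no reset: what is moved stays moved. The work goes in short steps, Python scripts to look and compute and a tool call to move; the robot and the scene stay as the last step left them, time stands still between calls to the robot, and variables do not carry over. Pictures are saved under pics/ and viewed, at most 10 in all, crops included, and the job is handed in when it is done.

Besides the shell and the picture viewer there is one more tool, called after "Request:" by a JSON object that holds its "op" and its "data". apply_moves: Moves the arm, as the interface text tells. Its arguments: {"type":"object","properties":{"steps":{"type":"array","items":{"type":"array","items":{"type":"array","items":{"type":"number"}}}},"hand":{"type":"number"}},"required":["steps"]}

```bash
mkdir -p pics; cat > h.py <<'E'
import numpy as np, cv2, pickle
from scipy.spatial.transform import Rotation as Rot
def ray(c,uv,obs=None):
    K=np.array([[c["fx"],0,c["cx"]],[0,c["fy"],c["cy"]],[0,0,1]])
    n=cv2.undistortPoints(np.array([[uv]],float),K,np.array(c["D"],float))[0,0]
    d=np.array([n[0],n[1],1.])
    if "R" in c:
        R=np.array(c["R"]);return -R.T@np.array(c["t"]),R.T@d
    T=np.eye(4);T[:3,:3]=Rot.from_euler("xyz",obs["tcp_rot"]).as_matrix();T[:3,3]=obs["tool_pos"]
    T=T@np.array(c["tool_from_camera"]);return T[:3,3],T[:3,:3]@d
def atz(c,uv,z,obs=None):
    o,d=ray(c,uv,obs);return o+d*(z-o[2])/d[2]
def snap(name,tag):
    from cell import arm,camera
    o=arm.get_obs();c=camera(name);cv2.imwrite(f"pics/{tag}.png",c["img"])
    pickle.dump((c,o),open(f"{tag}.pkl","wb"));return c,o
def load(tag): return pickle.load(open(f"{tag}.pkl","rb"))
E
python3 - <<'E'
from h import *
c,o=snap("scene","s1");snap("side","d1");snap("wrist","w1")
print(o)
E
```

```text
{'time': 0.0, 'q': array([ 1.21889692e+00,  3.59535574e-01,  1.51145412e+00,  2.14534263e-05,
        1.27248884e+00, -1.15109126e-01]), 'qvel': array([ 1.35116503e-03, -6.23735584e-05, -7.23829202e-04, -3.87265646e-04,
        8.84653639e-04, -1.96900312e-04]), 'joint_torque': array([-1.03258390e-04, -5.27618337e+01, -2.78624135e+01, -1.58329976e-04,
        1.33716545e-02,  1.69900215e-05]), 'tool_pos': array([0.14050089, 0.58256426, 0.20672717]), 'tcp_rot': array([-3.13972162e+00, -2.36960266e-04,  2.90479583e+00]), 'ft_force': array([ 0.30647311, -0.1989699 ,  0.54411721]), 'wrist_torque': array([ 0.02004998, -0.01085921,  0.03497335]), 'finger_force': 0.0, 'grip_width': 0.08531598347099598}
```

View pics/s1.png

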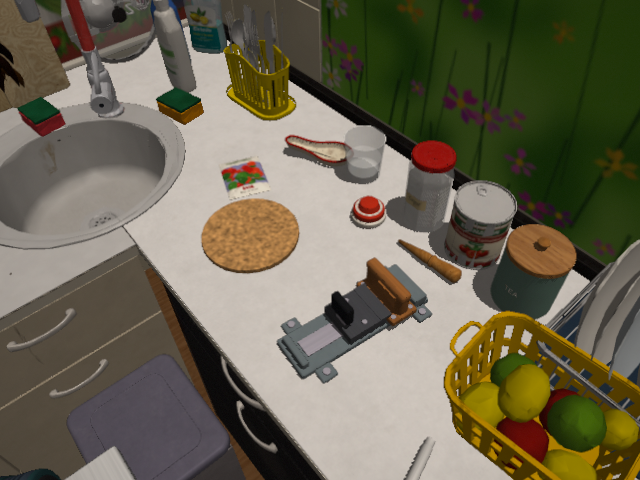

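View pics/d1.png

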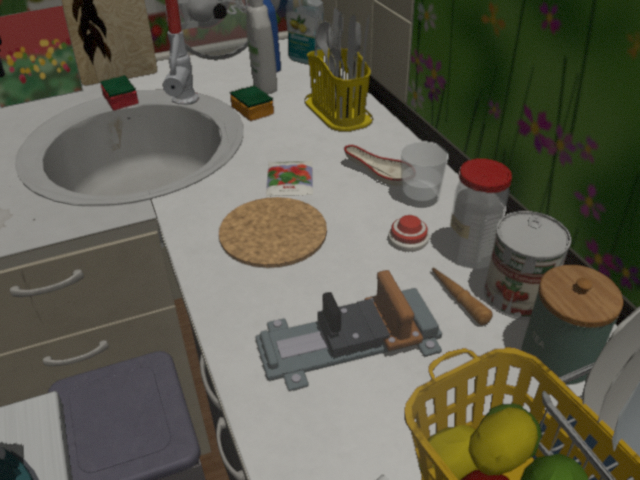

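The scene and side views show the vise at about (355,320) and (350,335), with the handle clamped upright. The mat is at (250,234) and (273,231). Next, an enlarged crop of the vise.

```bash
python3 - <<'E'
from h import *
a=cv2.imread("pics/s1.png")[245:385,270:440];b=cv2.imread("pics/d1.png")[260:400,250:450]
cv2.imwrite("pics/crop1.png",np.vstack([cv2.resize(x,(0,0),fx=2,fy=2) for x in []]) if 0 else np.hstack([cv2.resize(a,(396,326),interpolation=cv2.INTER_CUBIC),cv2.resize(b,(404,283),interpolation=cv2.INTER_CUBIC)[:283] if 0 else cv2.copyMakeBorder(cv2.resize(b,(404,283),interpolation=cv2.INTER_CUBIC),0,43,0,0,0)]))
from cell import camera
for t in("s1","d1"):
    c,_=load(t);im=c["img"];hsv=cv2.cvtColor(im,cv2.COLOR_BGR2HSV)
    m=cv2.inRange(hsv,(8,80,90),(25,255,255));m[:190]=0;m[275:]=0;m[:,:195]=0;m[:,335:]=0
    k=max(cv2.findContours(m,0,2)[0],key=cv2.contourArea)
    p=np.array([atz(c,q[0],.01) for q in k])
    print(t,cv2.minEnclosingCircle(p[:,:2].astype(np.float32)),p[:,:2].min(0),p[:,:2].max(0))
E
```

```text
s1 ((0.5181868672370911, 0.3547116219997406), 0.092219278216362) [0.42898573 0.26371805] [0.60706298 0.44659843]
d1 ((0.5158401131629944, 0.3510327637195587), 0.09151619672775269) [0.42814231 0.26005672] [0.6041884  0.44210325]
```

View pics/crop1.png

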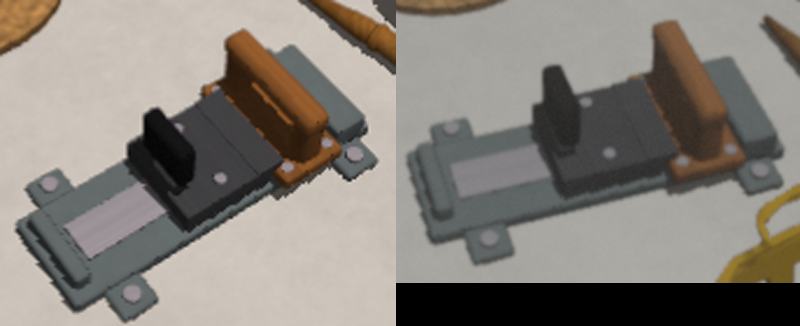

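View pics/w1.png

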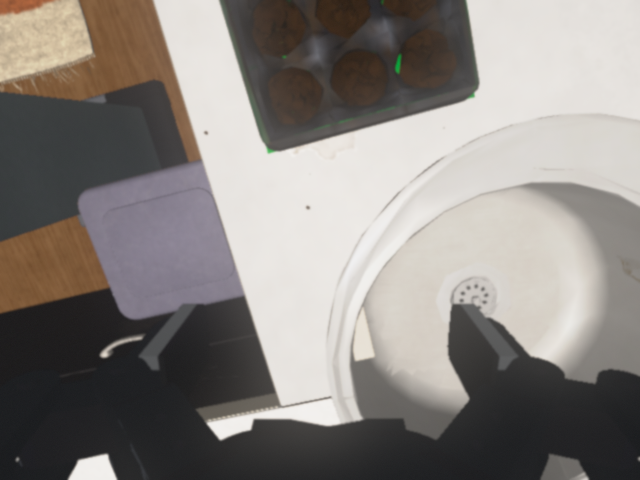

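The crop shows the handle's bar-top centreline from about (236,34) to (322,113) in the left crop, and (664,25) to (712,108) in the right. The grip top runs from (150,110) to (191,150) on the left. The wrist view shows only the sink.

```bash
python3 - <<'E'
from h import *
s,_=load("s1");d,_=load("d1")
S=lambda x,y:(270+x/2.33,245+y/2.33)
D=lambda x,y:(250+(x-396)/2.02,260+y/2.02)
def pr(n,c,a,b,z):
    A,B=atz(c,a,z),atz(c,b,z);e=B-A
    print(n,A.round(3),B.round(3),"mid",((A+B)/2).round(3),"len",np.linalg.norm(e).round(3),"ang",np.degrees(np.arctan2(e[1],e[0])).round(1))
pr("bar s",s,S(236,34),S(322,113),.074)
pr("bar d",d,D(664,25),D(712,108),.074)
pr("grip s",s,S(150,110),S(191,150),.08)
pr("grip d",d,D(551,67),D(573,95),.08)
pr("mat bolts s",s,S(49,184),S(132,293),.01)
pr("bolts d",d,D(451,128),D(489,237),.01)
pr("long s",s,S(132,293),S(355,153),.01)
pr("long d",d,D(489,237),D(760,170),.01)
E
```

```text
bar s [0.602 0.127 0.074] [0.599 0.043 0.074] mid [0.6   0.085 0.074] len 0.084 ang -92.6
bar d [0.599 0.123 0.074] [0.592 0.043 0.074] mid [0.595 0.083 0.074] len 0.081 ang -95.3
grip s [0.513 0.114 0.08 ] [0.513 0.074 0.08 ] mid [0.513 0.094 0.08 ] len 0.04 ang -91.1
grip d [0.512 0.11  0.08 ] [0.514 0.082 0.08 ] mid [0.513 0.096 0.08 ] len 0.029 ang -84.3
mat bolts s [0.454 0.151 0.01 ] [0.445 0.052 0.01 ] mid [0.45  0.101 0.01 ] len 0.099 ang -95.7
bolts d [0.453 0.149 0.01 ] [0.444 0.052 0.01 ] mid [0.449 0.1   0.01 ] len 0.098 ang -95.4
long s [0.445 0.052 0.01 ] [0.63  0.033 0.01 ] mid [0.537 0.042 0.01 ] len 0.186 ang -5.9
long d [0.444 0.052 0.01 ] [0.628 0.032 0.01 ] mid [0.536 0.042 0.01 ] len 0.185 ang -6.0
```

Request:
{"op": "apply_moves", "data": {"steps": [[[0.035, -0.045, 0.01, -9], [0.072, -0.095, 0.01, -18], [0.11, -0.144, 0.01, -27], [0.148, -0.193, 0.01, -36], [0.186, -0.243, 0.01, -45]]]}}

```text
time: 0.78
tool_pos: [0.3274, 0.3388, 0.2176]
tcp_rot: [3.141, 0.0, 2.115]
ft_force: [1.6, -0.5, -0.3]
grip_width: 0.0854
finger_force: 0.0
```

Request:
{"op": "apply_moves", "data": {"steps": [[[0.037, -0.049, 0, -8], [0.075, -0.098, 0, -16], [0.112, -0.147, 0, -24], [0.15, -0.196, 0, -32], [0.186, -0.24, 0, -37]]], "hand": 0}}

```text
time: 1.4
tool_pos: [0.5135, 0.0984, 0.2175]
tcp_rot: [-3.142, -0.0, 1.469]
ft_force: [0.6, 1.6, -0.3]
grip_width: 0.0425
finger_force: 0.0
```

```bash
python3 - <<'E'
from h import *
c,o=snap("wrist","w2");print(o["time"],o["tool_pos"],np.degrees(o["tcp_rot"]),o["grip_width"])
E
```

```text
1.4 [0.51353805 0.0984466  0.21752351] [-1.79998541e+02 -5.70794624e-03  8.41941426e+01] 0.042479558024066374
```

View pics/w2.png

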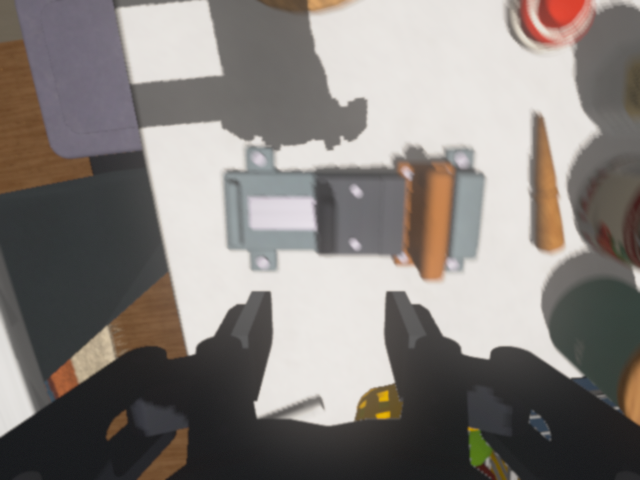

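The wrist view shows the vise axis level in the picture, so yaw is right. The bar top spans about columns 424–452 and rows 165–278, with the grip near column 325.

```bash
python3 - <<'E'
from h import *
c,o=load("w2")
for n,uv,z in [("bar mid",(438,221),.074),("bar top",(438,165),.074),("bar bot",(438,278),.074),("barL",(424,221),.074),("barR",(452,221),.074),("bolts",(260,158),.01),("b2",(262,262),.01),("b3",(460,158),.01)]:
    print(n,atz(c,uv,z,o).round(4))
g=c["img"][150:270,300:420];g=cv2.convertScaleAbs(g,alpha=3)
a=c["img"][150:290,390:480]
cv2.imwrite("pics/crop2.png",np.hstack([cv2.resize(g,(480,480)),cv2.resize(a,(309,480))]))
E
```

```text
bar mid [0.5994 0.0877 0.074 ]
bar top [0.6007 0.1313 0.074 ]
bar bot [0.598  0.0398 0.074 ]
barL [0.5884 0.0888 0.074 ]
barR [0.6104 0.0865 0.074 ]
bolts [0.4561 0.147  0.01  ]
b2 [0.4436 0.0481 0.01  ]
b3 [0.6377 0.1287 0.01  ]
```

View pics/crop2.png

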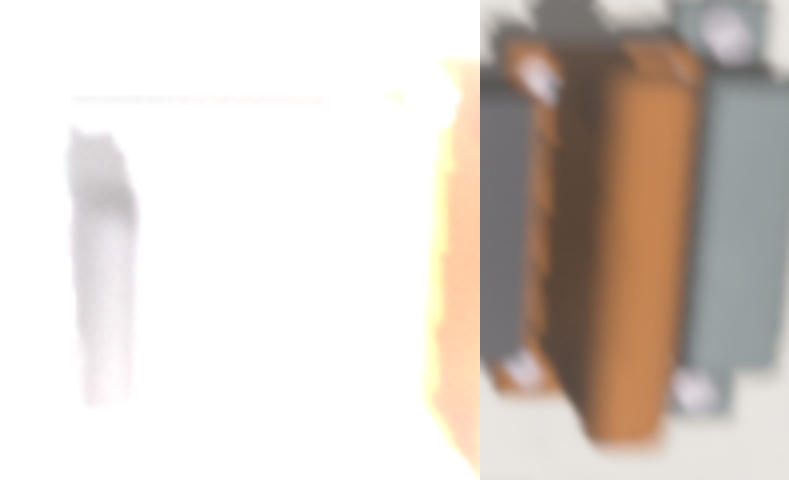

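The stretched crop shows the grip top at about columns 319–334 and rows 200–251, and the bar's top centreline from (440,172) to (434,278).

```bash
python3 - <<'E'
from h import *
c,o=load("w2")
for n,uv,z in [("bar t",(440.1,171.9),.074),("bar b",(433.7,278.3),.074),("grip t",(326.7,200),.08),("grip b",(326.7,251),.08)]:
    print(n,atz(c,uv,z,o).round(4))
E
```

```text
bar t [0.6022 0.1259 0.074 ]
bar b [0.5945 0.0399 0.074 ]
grip t [0.514 0.114 0.08 ]
grip b [0.5099 0.0738 0.08  ]
```

Request:
{"op": "apply_moves", "data": {"steps": [[[-0.001, -0.004, -0.05, 0], [-0.001, -0.004, -0.1, 0], [-0.001, -0.004, -0.14, 0], [-0.001, -0.004, -0.167, 0], [-0.001, -0.004, -0.167, 0]]]}}

```text
time: 2.08
tool_pos: [0.5093, 0.0965, 0.0487]
tcp_rot: [-3.136, 0.001, 1.474]
ft_force: [-0.5, -0.1, 0.4]
grip_width: 0.0428
finger_force: 0.0
```

Request:
{"op": "apply_moves", "data": {"steps": [[[0, 0, 0, 0], [0, 0, 0, 0], [0, 0, 0, 0], [0, 0, 0, 0], [0, 0, 0, 0]]], "hand": -1}}

```text
time: 2.7
tool_pos: [0.5122, 0.0967, 0.052]
tcp_rot: [3.14, -0.001, 1.474]
ft_force: [-2.3, 0.9, 7.2]
grip_width: 0.0114
finger_force: 59.2
```

Request:
{"op": "apply_moves", "data": {"steps": [[[-0.006, 0.0006, 0, 0], [-0.012, 0.0012, 0, 0], [-0.018, 0.0018, 0, 0], [-0.024, 0.0024, 0, 0], [-0.03, 0.003, 0, 0]]]}}

```text
time: 3.32
tool_pos: [0.4841, 0.0996, 0.052]
tcp_rot: [3.136, -0.001, 1.474]
ft_force: [4.7, -0.5, 6.8]
grip_width: 0.0115
finger_force: 59.7
```

Request:
{"op": "apply_moves", "data": {"steps": [[[-0.006, 0.0006, 0, 0], [-0.012, 0.0012, 0, 0], [-0.018, 0.0018, 0, 0], [-0.024, 0.0024, 0, 0], [-0.027, 0.0027, 0, 0]]]}}

```text
time: 3.95
tool_pos: [0.457, 0.1023, 0.052]
tcp_rot: [3.136, -0.001, 1.474]
ft_force: [3.6, -0.5, 8.1]
grip_width: 0.0113
finger_force: 59.7
```

Request:
{"op": "apply_moves", "data": {"steps": [[[0, 0, 0, 0], [0, 0, 0, 0], [0, 0, 0, 0]]]}}

```text
time: 4.32
tool_pos: [0.4565, 0.1024, 0.0519]
tcp_rot: [3.137, -0.001, 1.474]
ft_force: [2.6, -0.8, 10.5]
grip_width: 0.0118
finger_force: 60.1
```

Request:
{"op": "apply_moves", "data": {"steps": [[[0, 0, 0, 0], [0, 0, 0, 0], [0, 0, 0, 0], [0, 0, 0, 0]]], "hand": 0}}

```text
time: 4.82
tool_pos: [0.454, 0.1022, 0.0503]
tcp_rot: [-3.141, 0.0, 1.474]
ft_force: [0.7, -0.6, -0.1]
grip_width: 0.0426
finger_force: 0.0
```

Request:
{"op": "apply_moves", "data": {"steps": [[[0, 0, 0.04, 0], [0, 0, 0.09, 0], [0.035, -0.005, 0.14, 0], [0.09, -0.01, 0.166, 0], [0.09, -0.01, 0.166, 0]]]}}

```text
time: 5.45
tool_pos: [0.5506, 0.0917, 0.2194]
tcp_rot: [3.133, -0.001, 1.473]
ft_force: [-0.6, -0.9, 0.4]
grip_width: 0.0428
finger_force: 0.0
```

```bash
python3 - <<'E'
from h import *
c,o=snap("wrist","w3");print(o["time"],o["tool_pos"],np.degrees(o["tcp_rot"]),o["grip_width"])
E
```

```text
5.45 [0.550555   0.09174417 0.21944399] [ 1.79507793e+02 -5.77125994e-02  8.43845658e+01] 0.04277168340920132
```

View pics/w3.png

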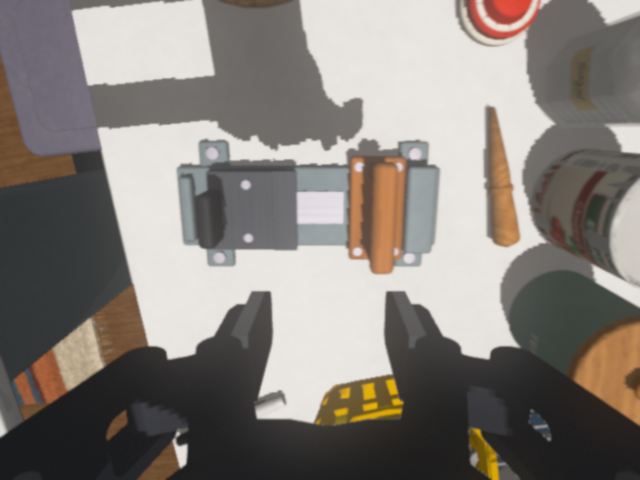

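The jaw now stands open and the handle is still in place. Its bar top runs from about (387,166) to (382,271).

```bash
python3 - <<'E'
from h import *
c,o=load("w3")
A=atz(c,(387,166),.074,o);B=atz(c,(382.5,271),.074,o);print(A,B,(A+B)/2,np.degrees(np.arctan2(*(A-B)[1::-1])))
E
```

```text
[0.60053471 0.12756722 0.074     ] [0.59177357 0.04313057 0.074     ] [0.59615414 0.0853489  0.074     ] 84.07619030815859
```

Request:
{"op": "apply_moves", "data": {"steps": [[[0.03, -0.004, 0, 0], [0.052, -0.007, -0.05, 0], [0.052, -0.007, -0.1, 0], [0.052, -0.007, -0.14, 0], [0.052, -0.007, -0.165, 0]]], "hand": 0.2}}

```text
time: 6.12
tool_pos: [0.5923, 0.0852, 0.0481]
tcp_rot: [-3.135, 0.001, 1.474]
ft_force: [1.0, -0.6, 0.8]
grip_width: 0.0513
finger_force: 0.0
```

Request:
{"op": "apply_moves", "data": {"steps": [[[0, 0, -0.006, 0], [0, 0, -0.006, 0], [0, 0, -0.006, 0]]]}}

```text
time: 6.5
tool_pos: [0.5973, 0.0853, 0.0468]
tcp_rot: [3.14, -0.0, 1.474]
ft_force: [-0.0, 0.9, -1.0]
grip_width: 0.0512
finger_force: 0.0
```

Request:
{"op": "apply_moves", "data": {"steps": [[[0, 0, 0, 0], [0, 0, 0, 0], [0, 0, 0, 0], [0, 0, 0, 0], [0, 0, 0, 0]]], "hand": -1}}

```text
time: 7.12
tool_pos: [0.5969, 0.0852, 0.0466]
tcp_rot: [3.141, -0.0, 1.474]
ft_force: [-1.7, 0.5, 5.4]
grip_width: 0.0176
finger_force: 58.5
```

Request:
{"op": "apply_moves", "data": {"steps": [[[0, 0, 0.01, 0], [0, 0, 0.025, 0], [0, 0, 0.045, 0], [0, 0, 0.07, 0], [0, 0, 0.09, 0]]]}}

```text
time: 7.75
tool_pos: [0.5971, 0.0852, 0.1377]
tcp_rot: [3.14, -0.0, 1.474]
ft_force: [-0.2, 0.5, -0.9]
grip_width: 0.0172
finger_force: 58.8
```

Request:
{"op": "apply_moves", "data": {"steps": [[[0, 0.01, 0, 0], [-0.01, 0.04, 0, 0], [-0.02, 0.08, 0, 0], [-0.033, 0.12, 0, 0], [-0.045, 0.16, 0, 0]]]}}

```text
time: 8.38
tool_pos: [0.5503, 0.2468, 0.1348]
tcp_rot: [-3.14, 0.0, 1.474]
ft_force: [0.6, -0.3, -1.8]
grip_width: 0.0174
finger_force: 58.8
```

Request:
{"op": "apply_moves", "data": {"steps": [[[-0.012, 0.04, 0, 0], [-0.024, 0.075, 0, 0], [-0.032, 0.1, 0, 0], [-0.035, 0.108, 0, 0], [-0.035, 0.108, 0, 0]]]}}

```text
time: 9.0
tool_pos: [0.516, 0.3532, 0.1351]
tcp_rot: [-3.141, 0.001, 1.475]
ft_force: [0.4, -0.3, -1.1]
grip_width: 0.0173
finger_force: 58.8
```

```bash
python3 - <<'E'
from h import *
c,o=snap("scene","s2");d,_=snap("side","d2");print(o["time"],o["tool_pos"],o["grip_width"],o["ft_force"])
cv2.imwrite("pics/crop3.png",np.hstack([c["img"][100:400,150:450],d["img"][100:400,180:480]]))
E
```

```text
9.0 [0.51601095 0.35319145 0.13505417] 0.01729891620612436 [ 0.40070475 -0.29711205 -1.07053304]
```

View pics/crop3.png

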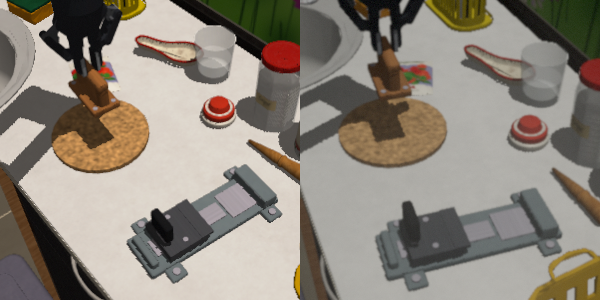

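The handle hangs upright above the mat at about (93,95) in the left crop, and the vise is open and empty. Lowering it gently.

Request:
{"op": "apply_moves", "data": {"steps": [[[0, 0, -0.025, 0], [0, 0, -0.05, 0], [0, 0, -0.07, 0], [0, 0, -0.08, 0], [0, 0, -0.085, 0]]]}}

```text
time: 9.72
tool_pos: [0.5168, 0.3525, 0.0503]
tcp_rot: [-3.141, 0.0, 1.473]
ft_force: [-0.2, 0.0, -1.2]
grip_width: 0.0172
finger_force: 58.8
```

Request:
{"op": "apply_moves", "data": {"steps": [[[0, 0, -0.003, 0], [0, 0, -0.005, 0], [0, 0, -0.007, 0], [0, 0, -0.008, 0], [0, 0, -0.008, 0]]]}}

```text
time: 10.35
tool_pos: [0.5166, 0.3533, 0.0428]
tcp_rot: [3.141, -0.0, 1.474]
ft_force: [-0.4, 0.8, 0.4]
grip_width: 0.0174
finger_force: 59.0
```

Request:
{"op": "apply_moves", "data": {"steps": [[[0, 0, -0.001, 0], [0, 0, -0.001, 0], [0, 0, -0.001, 0]]]}}

```text
time: 10.72
tool_pos: [0.5165, 0.3533, 0.0427]
tcp_rot: [3.141, -0.0, 1.474]
ft_force: [-2.5, -0.4, 8.0]
grip_width: 0.0173
finger_force: 59.9
```

Request:
{"op": "apply_moves", "data": {"steps": [[[0, 0, 0, 0], [0, 0, 0, 0], [0, 0, 0, 0], [0, 0, 0, 0], [0, 0, 0, 0]]], "hand": 0.2}}

```text
time: 11.35
tool_pos: [0.5166, 0.3531, 0.0415]
tcp_rot: [-3.141, 0.0, 1.474]
ft_force: [0.1, 0.8, -0.5]
grip_width: 0.0512
finger_force: 0.0
```

Request:
{"op": "apply_moves", "data": {"steps": [[[0, 0, 0.02, 0], [0, 0, 0.05, 0], [0, 0, 0.1, 0], [0, 0, 0.15, 0], [0, 0, 0.15, 0]]]}}

```text
time: 11.98
tool_pos: [0.5196, 0.3548, 0.1965]
tcp_rot: [3.134, -0.005, 1.474]
ft_force: [-0.4, 0.0, -0.3]
grip_width: 0.0515
finger_force: 0.0
```

```bash
python3 - <<'E'
from h import *
c,o=snap("scene","s3");d,_=snap("side","d3");print(o["time"],o["tool_pos"],o["grip_width"],o["ft_force"])
cv2.imwrite("pics/crop4.png",np.hstack([c["img"][100:400,150:450],d["img"][100:400,180:480]]))
E
```

```text
11.975 [0.51960854 0.3548382  0.19652574] 0.05151813252151716 [-0.38747194  0.02174676 -0.32920697]
```

View pics/crop4.png

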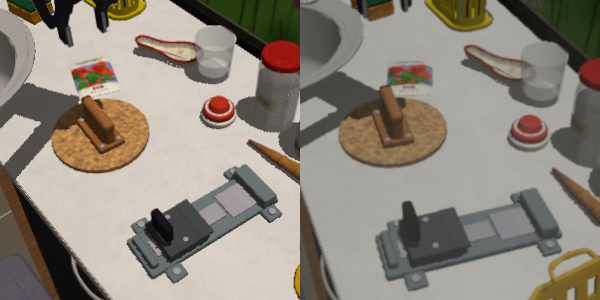

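The handle stands upright in the middle of the mat at about (100,130) in the left crop. The gripper is clear and the jaw is still open.

```bash
python3 -c "
from cell import arm
print(arm.hand_in())"
```

```text
the job is handed in; nothing more can be done
None
```

The vise jaw was slid about 56 mm open of its 60 mm travel and left there; the handle from it stands upright and released in the middle of the cork mat, and the job is handed in (no verdict was returned).

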